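# Stack the matching parts tray on the lower tray

## Task

Pick up the long parts tray by its handle and stack it on the lower tray, the one without a handle, so that all four corner pins drop fully into the corner sockets and the tray sits level. Leave the short tray where it stands, and let go of the stacked tray.

Things in the scene. Friction and masses are not known exactly. Their poses are not given: they have to be found in the camera images.
- long_tray_grip (a point): Centre of the handle bar (84 x 14 x 20 mm, along x, upright sides) over the middle of the loose long grey sheet-steel tray, 150 (x) by 105 (y) mm, 0.45 kg, one nut in it; z up. The bar's top is 10 mm above this point; the rim 30 mm below it, floor underside 65, tips of its four corner pins 87. Pins: 12 mm diameter, round tips, at x +-60, y +-37 mm. Same after a half turn.
- short_tray_grip (a point): The wrong loose tray: same handle, pins and height, but square, 105 by 105 mm, its pins at x, y +-37 mm, so it does not fit. The point is the centre of its handle bar, 87 mm above its pin tips.
- base_mid (a point): Centre of the lower grey sheet-steel tray (fixed, no handle, 158 (x) by 112 (y) mm, a bolt and nut in it) at the height of its socket floors, 26 mm above the bench; z up. Flared square corner sockets at x +-60, y +-37 mm: mouth 35 mm wide, 18 mm above this point, narrowing to 20 mm. With a tray fully home its handle bar's centre is 87 mm above this point.

How it is judged:
By the outcome, as a careful person would: the job done as asked, in the order asked, and still so for the second after the job is handed in, with the robot touching nothing.
It also fails if it takes over 40 s, if anything falls off the work surface, if the arm or the gripper's body presses on something with over 40 N, if the wrist force passes 120 N, or if a joint passes its speed limit or range.

## Robot

A 6-joint arm with a two-finger parallel gripper is mounted at the origin on a cart in front of the work surface, level with it; the furniture and walls round the work are solid. World frame = base frame: x ahead of the robot, y to its left, z up, the work surface at z = 0. Lengths are in m, angles in rad, forces in N, time in s.
With the tool pointing down it reaches from about 0.35 to 0.775 m from the base axis. Payload 5.5 kg.
Tool frame: the origin (TCP) lies between the finger pads; the fingertips stand 19 mm ahead of it and the grasp point (between the pads) is the TCP (env.tcp_to_tips is the distance from the TCP to the fingertips, in m); z points along the fingers, y is the direction in which the jaws open and shut (so a half turn about z gives the same grasp; the last joint's range is limited). The gripper opens to 85 mm and grips with 20 to 120 N. Pads are 22 mm wide; open, the fingers measure 114 mm over their backs; the gripper's body (76 mm by 85 mm) begins 54 mm behind the grasp point. The pads swing forward as they close: fully open they stand 13 mm farther back than shut.
Start: joints at [0.962, 0.313, 0.046, 1.304, 0, 1.431], TCP at [0.26, 0.513, 0.25] pointing down, gripper open.
Joint ranges: [-2.76, 2.76], [-0.86, 1.69], [-1.03, 1.26], [-2.2, 2.34], [-1.47, 1.5], [-3.14, 3.14]. Speed limits (rad/s): [2.57, 2.57, 3.14, 3.14, 3.14, 3.14].

## Interface

Orientations are given as a unit quaternion [w, x, y, z].
In Python, from workcell import env, eyes, job gives the robot as it stands. The module is installed in compiled form; this text tells all that it offers.
- The arm moves only by the tool move_arm, never from a script. Its argument "commands" is a list of rows, each a list of 3 entries, a list of its own where there are three numbers: the shift along the world's x, y, z as a fraction of full scale, then the turn, a rotation vector about the world's x, y, z as a fraction of full scale, then the gripper command: -1 is shut, 1 is fully open, values between are in proportion. In form: [[[x, y, z], [wx, wy, wz], gripper], ...]. A call has 1 to 5 rows; each row shifts and turns the commanded pose from where the row before left it; what a row does not reach is not made up. Full scale, the value 1, is 0.04 m for a shift and 8 degrees for a turn. A row lasts 1/10 s, in which the tool goes at most 50 mm and 8.59 degrees, less where a joint would pass 70% of its speed; a pose out of reach is approached as far as the arm can. A call with a number of a shift or a turn outside -1 to 1 is refused whole. A call with a gripper value outside its range is refused whole. The fingers move at their own pace and stop on an object; "newtons" is the grip in N (left out, the last holds). Time passes only in rows, so rows that do not move let the fingers close. It gives the time, the measured TCP pose, the force and the opening at its end, in the units of the state.
- env.get_state(): the state, without advancing time (a new reading comes with each control period).
- eyes.read_camera(name): name is "scene" or "top" or "wrist"; returns a dict with "frame" (384x512x3 uint8, red, green, blue), "mtx" (3x3 intrinsics, pixels), "camera_from_world" (4x4, takes a point from world to camera coordinates); the wrist camera has in their place "mount" (4x4, takes a point from camera to tool coordinates, whose origin is the TCP and whose axes are the flange's). Camera axes: x right, y down, z forward; pixel columns grow to the right and rows downward; lengths in m; the calibration is good to about 2 mm. A picture is of the moment at which its call begins: read the wrist's pose just before it. There is no depth.
- job.hand_in(): hands the job in, once; it reports no verdict.
The state is a dict: "clock": time; "joint_pos": joint angles; "qvel": joint speeds; "tau": joint torques, N m; "tcp_pos": TCP position; "orientation": TCP orientation; "wrist_force": force on the tool from outside, world axes, zero at the start; "ft_torque": the same for the moment, N m; "finger_gap": finger opening in m.
Only numpy, scipy, OpenCV 4.12 (cv2) and the standard library are available. Lean on these libraries where they do the work, as an engineer would, in place of code of your own. Each camera call takes 0.05 s, during which the arm holds its last target.

## Working session

There is one attempt and no reset: what is moved stays moved. The work goes in short steps, Python scripts to look and compute and a tool call to move; the robot and the scene stay as the last step left them, time stands still between calls to the robot, and variables do not carry over. Pictures are saved under pics/ and viewed, and the job is handed in when it is done.

Besides the shell and the picture viewer there is one more tool, called after "Call:" as name(argument=value, ...) on one line, values as JSON. move_arm: Moves the arm, as the interface text tells. Its arguments: {"type":"object","properties":{"commands":{"type":"array","items":{"type":"array"}},"newtons":{"type":"number"}},"required":["commands"]}

```bash
mkdir -p pics; python3 - <<'E'
from workcell import env,eyes,job
import cv2,numpy as np
np.set_printoptions(precision=4,suppress=True)
s=env.get_state();print({k:np.round(v,4) for k,v in s.items()})
for n in ["scene","top","wrist"]:
    d=eyes.read_camera(n);cv2.imwrite(f"pics/{n}0.png",d["frame"][:,:,::-1])
    print(n,d["mtx"],d.get("camera_from_world",d.get("mount")))
E
```

```text
{'clock': np.float64(0.0), 'joint_pos': array([0.9624, 0.314 , 0.0449, 1.3036, 0.    , 1.4312]), 'qvel': array([ 0.    , -0.0001, -0.0009, -0.0006,  0.0009,  0.001 ]), 'tau': array([  0.0008, -48.0631,  29.8532,   0.0193,  -0.0003,  -0.    ]), 'tcp_pos': array([0.2595, 0.5126, 0.2494]), 'orientation': array([-0.0003,  0.2322,  0.9727, -0.0009]), 'wrist_force': array([ 0.6086, -0.022 , -0.7958]), 'ft_torque': array([-0.0133, -0.0019, -0.0252]), 'finger_gap': np.float64(0.0856)}
scene [[366.0918   0.     253.0732]
 [  0.     366.0918 193.6554]
 [  0.       0.       1.    ]] [[ 0.7965 -0.6047 -0.0021 -0.2437]
 [-0.407  -0.5335 -0.7414  0.398 ]
 [ 0.4472  0.5914 -0.6711  0.5535]
 [ 0.      0.      0.      1.    ]]
top [[367.3112   0.     261.2075]
 [  0.     367.3112 189.8038]
 [  0.       0.       1.    ]] [[-0.0027 -0.9995  0.0326  0.2007]
 [-0.9901 -0.0019 -0.1406  0.5023]
 [ 0.1406 -0.0327 -0.9895  0.8861]
 [ 0.      0.      0.      1.    ]]
wrist [[319.2937   0.     250.1934]
 [  0.     319.2937 201.5835]
 [  0.       0.       1.    ]] [[ 0.001  -0.9515 -0.3076  0.0788]
 [ 1.      0.0013 -0.0008  0.0001]
 [ 0.0011 -0.3076  0.9515 -0.1241]
 [ 0.      0.      0.      1.    ]]
```

View pics/scene0.png

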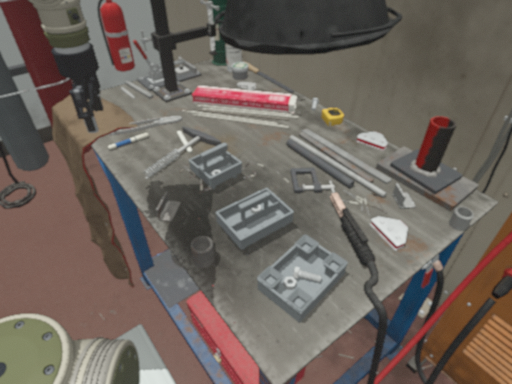

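View pics/top0.png

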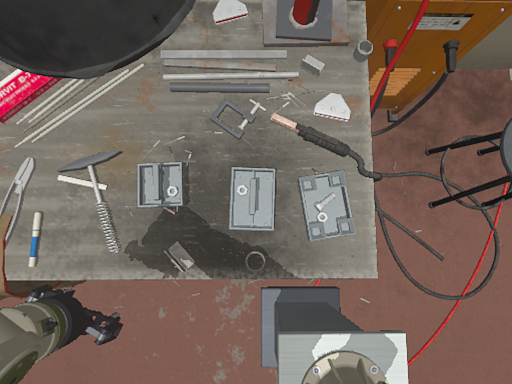

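View pics/wrist0.png

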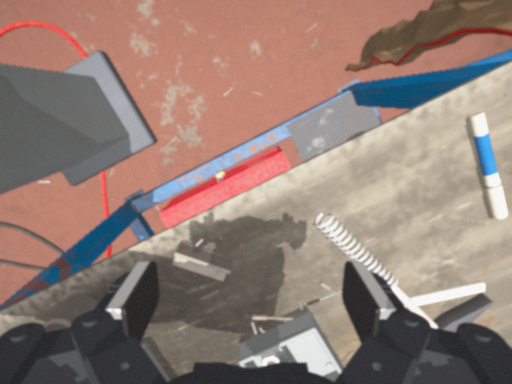

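The top view shows the short tray near (161,185), the long tray near (253,198), and the base, slightly rotated, near (326,206). I'll enlarge the top and scene crops for corner picks.

```bash
python3 - <<'E'
import cv2
a=cv2.imread("pics/top0.png")[150:255,215:370];cv2.imwrite("pics/topc.png",cv2.resize(a,None,fx=5,fy=5,interpolation=cv2.INTER_CUBIC))
a=cv2.imread("pics/scene0.png")[180:325,205:355];cv2.imwrite("pics/scenec.png",cv2.resize(a,None,fx=4,fy=4,interpolation=cv2.INTER_CUBIC))
E
```

```text
(no output)
```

View pics/topc.png

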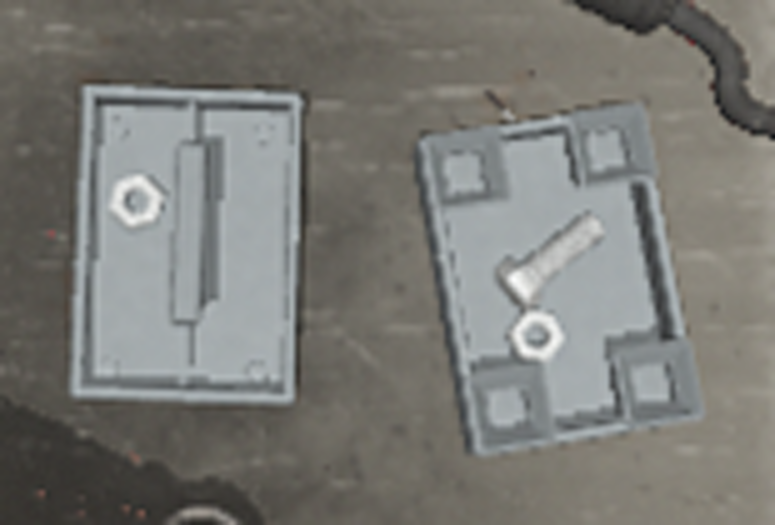

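View pics/scenec.png

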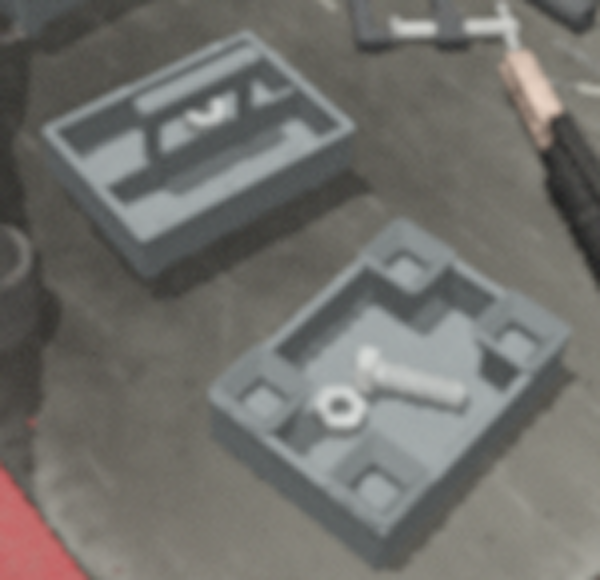

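```bash
cat > h.py <<'E'
from workcell import env,eyes,job
import cv2,numpy as np
np.set_printoptions(precision=4,suppress=True)
def cast(p,z,K,T):
    p=np.atleast_2d(np.array(p,float));R=T[:3,:3];c=-R.T@T[:3,3]
    d=(R.T@np.linalg.inv(K)@np.c_[p,np.ones(len(p))].T).T
    return c+d*((z-c[2])/d[:,2])[:,None]
def wristT(d,s):
    q=s["orientation"];from scipy.spatial.transform import Rotation as R
    M=np.eye(4);M[:3,:3]=R.from_quat([q[1],q[2],q[3],q[0]]).as_matrix();M[:3,3]=s["tcp_pos"]
    return np.linalg.inv(M@d["mount"])
def rep(n,P):
    print(n);print(P[:,:3]);print(' mean',P.mean(0),'dists',np.linalg.norm(P-np.roll(P,-1,0),axis=1))
    for k in(0,1,2,3):
        v=np.roll(P,-1,0)[k]-P[k];print('  ang',np.degrees(np.arctan2(v[1],v[0])).round(2),end='')
    print()
E
python3 - <<'E'
from h import *
t=eyes.read_camera("top");s=eyes.read_camera("scene")
f=lambda L:(np.array(L)+.5)/5-.5+[215,150]
g=lambda L:(np.array(L)+.5)/4-.5+[205,180]
T=(t["mtx"],t["camera_from_world"]);S=(s["mtx"],s["camera_from_world"])
print(-T[1][:3,:3].T@T[1][:3,3],-S[1][:3,:3].T@S[1][:3,3])
# order: far-left,far-right,near-right,near-left (robot view from top pic)
rep("sock top",cast(f([(464,173),(606,149),(652,383),(505,407)]),.026,*T))
rep("sock scene",cast(g([(407,268),(518,343),(380,490),(264,398)]),.026,*S))
rep("base rim top .044",cast(f([(420,138),(640,103),(703,412),(476,455)]),.044,*T))
rep("handle top",cast(f([(178,143),(206,143),(199,322),(172,322)]),.097,*T))
rep("rim top",cast(f([(84,86),(302,94),(295,404),(70,397)]),.057,*T))
rep("rim scene",cast(g([(248,32),(355,127),(148,245),(43,130)]),.057,*S))
E
```

```text
[0.3733 0.2305 0.9409] [ 0.1086 -0.2624  0.666 ]
sock top
[[ 0.5179  0.0832  0.026 ]
 [ 0.5304  0.0103  0.026 ]
 [ 0.4118 -0.0091  0.026 ]
 [ 0.4     0.0651  0.026 ]]
 mean [0.465  0.0374 0.026 ] dists [0.0739 0.1202 0.0751 0.1193]
  ang -80.23  ang -170.69  ang 99.04  ang 8.73
sock scene
[[ 0.523   0.0879  0.026 ]
 [ 0.5347  0.0142  0.026 ]
 [ 0.4159 -0.0064  0.026 ]
 [ 0.4045  0.0695  0.026 ]]
 mean [0.4695 0.0413 0.026 ] dists [0.0746 0.1205 0.0768 0.12  ]
  ang -81.04  ang -170.17  ang 98.56  ang 8.8
base rim top .044
[[ 0.5326  0.1077  0.044 ]
 [ 0.5507 -0.0032  0.044 ]
 [ 0.3968 -0.0291  0.044 ]
 [ 0.3763  0.083   0.044 ]]
 mean [0.4641 0.0396 0.044 ] dists [0.1124 0.1561 0.114  0.1583]
  ang -80.71  ang -170.47  ang 100.39  ang 8.96
handle top
[[0.5205 0.2282 0.097 ]
 [0.5205 0.2152 0.097 ]
 [0.437  0.2184 0.097 ]
 [0.437  0.2308 0.097 ]]
 mean [0.4787 0.2232 0.097 ] dists [0.013  0.0836 0.0124 0.0835]
  ang -89.83  ang 177.76  ang 89.99  ang -1.8
rim top
[[0.5556 0.2741 0.057 ]
 [0.552  0.1673 0.057 ]
 [0.4007 0.1719 0.057 ]
 [0.4042 0.2795 0.057 ]]
 mean [0.4781 0.2232 0.057 ] dists [0.1069 0.1514 0.1077 0.1515]
  ang -91.91  ang 178.27  ang 88.13  ang -2.03
rim scene
[[0.5553 0.2716 0.057 ]
 [0.5522 0.1673 0.057 ]
 [0.4023 0.1677 0.057 ]
 [0.4049 0.2765 0.057 ]]
 mean [0.4787 0.2208 0.057 ] dists [0.1043 0.1499 0.1088 0.1505]
  ang -91.71  ang 179.84  ang 88.64  ang -1.87
```

Sizes agree (107x151, 74x120 mm). Long tray is at about (0.478, 0.222), yaw -1.9°; the base is at about (0.466, 0.039), yaw +9°. I'll move above the long tray.

Call:
move_arm(commands=[[[0.5,-0.7,0],[0,0,0.3],1],[[0.55,-0.73,0],[0,0,0.31],1],[[0.55,-0.73,0],[0,0,0.31],1],[[0.55,-0.73,0],[0,0,0.31],1],[[0.55,-0.73,0],[0,0,0.31],1]], newtons=80)

```text
clock: 0.75
tcp_pos: [0.3684, 0.367, 0.2503]
orientation: [0.0, 0.125, 0.992, 0.0]
wrist_force: [0.7, 0.4, 0.1]
finger_gap: 0.0854
```

Call:
move_arm(commands=[[[0.55,-0.73,0],[0,0,0.31],1],[[0.55,-0.73,0],[0,0,0.31],1],[[0.55,-0.73,0],[0,0,0.31],1],[[0.55,-0.73,0],[0,0,0.31],1],[[0.55,-0.73,0],[0,0,0.31],1]])

```text
clock: 1.25
tcp_pos: [0.4785, 0.2209, 0.2503]
orientation: [0.0, 0.018, 1.0, 0.0]
wrist_force: [0.6, 0.3, 0.9]
finger_gap: 0.0854
```

Call:
move_arm(commands=[[[0,0,0],[0,0,0],1],[[0,0,0],[0,0,0],1]])

```text
clock: 1.45
tcp_pos: [0.478, 0.2215, 0.2501]
orientation: [-0.0, 0.02, 1.0, 0.0]
wrist_force: [-0.5, 0.3, 0.1]
finger_gap: 0.0851
```

```bash
python3 - <<'E'
from h import *
s=env.get_state();d=eyes.read_camera("wrist");cv2.imwrite("pics/wrist1.png",d["frame"][:,:,::-1])
np.savez("w1",K=d["mtx"],T=wristT(d,s))
print(s["tcp_pos"],s["orientation"],np.degrees(2*np.arctan2(s["orientation"][2],s["orientation"][1]))-90)
E
```

```text
[0.478  0.2215 0.2501] [-0.0004  0.0199  0.9998  0.0001] 87.71555102109417
```

View pics/wrist1.png

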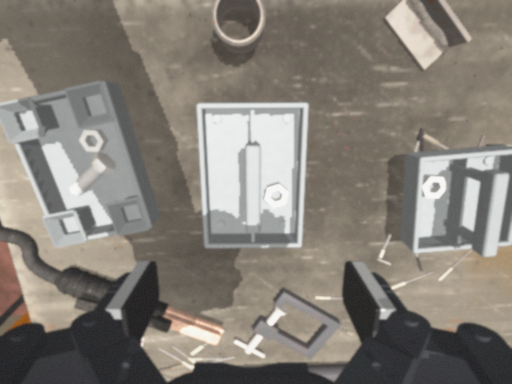

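Wrist view: the bar runs about (246-260, 144-225), the tray rim (197-308, 104-247), and the base is at left. I'll zoom in to measure.

```bash
python3 - <<'E'
import cv2
a=cv2.imread("pics/wrist1.png")
cv2.imwrite("pics/w1a.png",cv2.resize(a[95:255,185:320],None,fx=3.7,fy=3.7,interpolation=cv2.INTER_CUBIC))
cv2.imwrite("pics/w1b.png",cv2.resize(a[75:255,0:160],None,fx=3.3,fy=3.3,interpolation=cv2.INTER_CUBIC))
E
```

```text
(no output)
```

View pics/w1a.png

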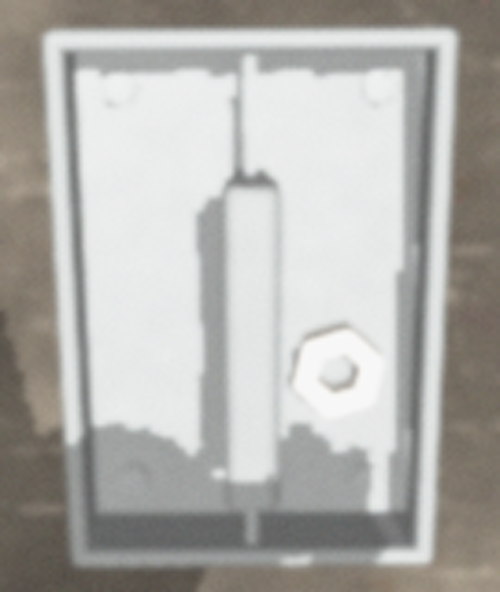

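View pics/w1b.png

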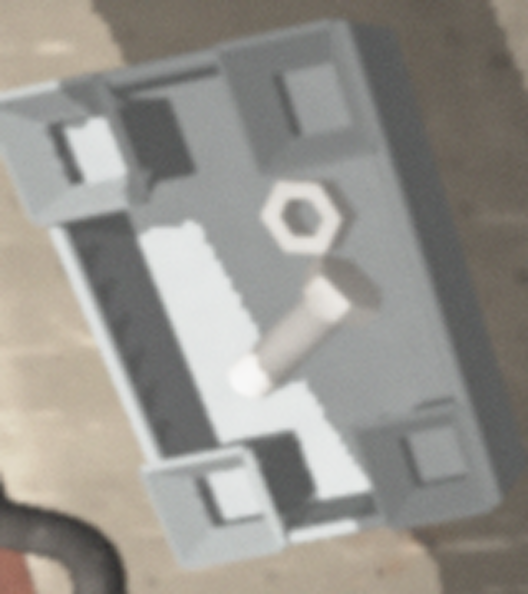

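```bash
python3 - <<'E'
from h import *
w=np.load("w1.npz");W=(w["K"],w["T"])
f=lambda L:(np.array(L)+.5)/3.7-.5+[185,95]
g=lambda L:(np.array(L)+.5)/3.3-.5+[0,75]
rep("bar",cast(f([(226,187),(278,187),(275,481),(230,481)]),.097,*W))
rep("rim",cast(f([(44,31),(458,31),(432,563),(76,563)]),.057,*W))
# socket mouths (outer corner box): centres; and floors
rep("base floor",cast(g([(96,150),(320,98),(440,453),(238,493)]),.026,*W))
rep("base rim",cast(g([(350,20),(500,500),(185,567),(-8,98)]),.044,*W))
E
```

```text
bar
[[0.4373 0.2192 0.097 ]
 [0.4378 0.2313 0.097 ]
 [0.5114 0.2283 0.097 ]
 [0.511  0.217  0.097 ]]
 mean [0.4744 0.2239 0.097 ] dists [0.0121 0.0737 0.0114 0.0738]
  ang 87.78  ang -2.29  ang -92.22  ang 178.31
rim
[[0.4012 0.1734 0.057 ]
 [0.4053 0.2796 0.057 ]
 [0.5555 0.2744 0.057 ]
 [0.5514 0.1693 0.057 ]]
 mean [0.4783 0.2242 0.057 ] dists [0.1062 0.1502 0.1052 0.1503]
  ang 87.77  ang -1.96  ang -92.21  ang 178.43
base floor
[[ 0.4117 -0.0107  0.026 ]
 [ 0.3986  0.0641  0.026 ]
 [ 0.5187  0.084   0.026 ]
 [ 0.5309  0.01    0.026 ]]
 mean [0.465  0.0368 0.026 ] dists [0.076  0.1217 0.075  0.121 ]
  ang 99.91  ang 9.41  ang -80.61  ang -170.15
base rim
[[ 0.3773  0.0853  0.044 ]
 [ 0.5301  0.109   0.044 ]
 [ 0.5506 -0.003   0.044 ]
 [ 0.3949 -0.0259  0.044 ]]
 mean [0.4632 0.0413 0.044 ] dists [0.1546 0.1138 0.1575 0.1126]
  ang 8.81  ang -79.58  ang -171.61  ang 98.99
```

Wrist and top views agree: grip (0.478, 0.2235), base about (0.465, 0.039), yaw about 9.2°. Descending and gripping.

Call:
move_arm(commands=[[[0,0.05,-0.9],[0,0,0],1],[[0,0,-0.9],[0,0,0],1],[[0,0,-0.9],[0,0,0],1],[[0,0,-0.8],[0,0,0],1],[[0,0,-0.6],[0,0,0],1]])

```text
clock: 2.0
tcp_pos: [0.4757, 0.2253, 0.0844]
orientation: [-0.001, 0.018, 1.0, -0.0]
wrist_force: [-0.4, -0.2, 0.1]
finger_gap: 0.0853
```

Call:
move_arm(commands=[[[0,0,0],[0,0,0],1],[[0,0,0],[0,0,0],-1],[[0,0,0],[0,0,0],-1],[[0,0,0],[0,0,0],-1],[[0,0,0],[0,0,0],-1]], newtons=80)

```text
clock: 2.5
tcp_pos: [0.4786, 0.2245, 0.0876]
orientation: [0.001, 0.019, 1.0, 0.0]
wrist_force: [-0.2, 0.2, -1.0]
finger_gap: 0.0284
```

Call:
move_arm(commands=[[[0,0,0],[0,0,0],-1],[[0,0,0],[0,0,0],-1],[[0,0,0],[0,0,0],-1]])

```text
clock: 2.8
tcp_pos: [0.4784, 0.224, 0.0873]
orientation: [0.001, 0.019, 1.0, -0.0]
wrist_force: [-0.8, -1.2, 5.4]
finger_gap: 0.0127
```

Call:
move_arm(commands=[[[0,0,0],[0,0,0],-1],[[0,0,0.2],[0,0,0],-1],[[0,0,0.4],[0,0,0],-1],[[0,0,0.6],[0,0,0],-1],[[0,0,0.7],[0,0,0],-1]])

```text
clock: 3.3
tcp_pos: [0.4759, 0.2237, 0.1613]
orientation: [-0.003, 0.019, 1.0, -0.001]
wrist_force: [-0.1, 1.5, -6.5]
finger_gap: 0.0129
```

Call:
move_arm(commands=[[[0,0,0.6],[0,0,0],-1],[[0,0,0.3],[0,0,0],-1],[[0,0,0],[0,0,0],-1],[[0,0,0],[0,0,0],-1]])

```text
clock: 3.7
tcp_pos: [0.4771, 0.224, 0.1971]
orientation: [-0.001, 0.019, 1.0, -0.0]
wrist_force: [-0.1, -0.7, -7.1]
finger_gap: 0.0129
```

```bash
python3 - <<'E'
from h import *
s=env.get_state();d=eyes.read_camera("wrist");cv2.imwrite("pics/wrist2.png",d["frame"][:,:,::-1])
np.savez("w2",K=d["mtx"],T=wristT(d,s))
for n in ("scene","top"):cv2.imwrite(f"pics/{n}2.png",eyes.read_camera(n)["frame"][:,:,::-1])
print(s["tcp_pos"],s["orientation"],s["wrist_force"],s["ft_torque"],s["finger_gap"])
E
```

```text
[0.4771 0.224  0.1971] [-0.001   0.0187  0.9998 -0.0002] [-0.1002 -0.6625 -7.0972] [-0.0188  0.0568 -0.0078] 0.012879594854716014
```

View pics/wrist2.png

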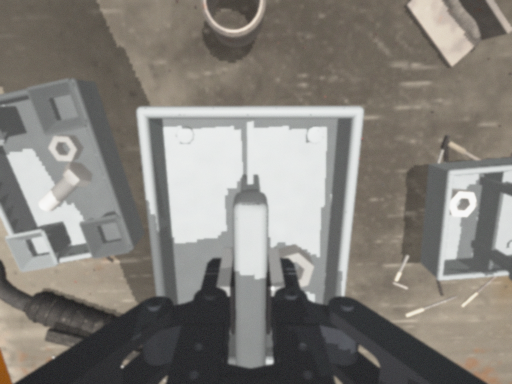

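View pics/scene2.png

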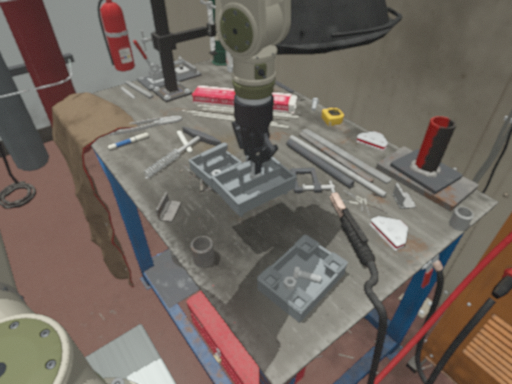

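The tray hangs level in the gripper; its near rim corners are at wrist (137,108) and (364,108), and the short tray is undisturbed. Checking the tray's offset in the hand.

```bash
python3 - <<'E'
from h import *
w=np.load("w2.npz");W=(w["K"],w["T"])
P=cast([(137,108),(364,108)],.1675,*W);print(P,P.mean(0),np.linalg.norm(P[0]-P[1]),np.degrees(np.arctan2(*(P[1]-P[0])[[1,0]])))
g=cv2.imread("pics/scene2.png")
cv2.imwrite("pics/s2c.png",cv2.resize(g[220:330,245:365],None,fx=5,fy=5,interpolation=cv2.INTER_CUBIC))
a=cv2.imread("pics/top2.png")[150:255,215:370];cv2.imwrite("pics/t2c.png",cv2.resize(a,None,fx=5,fy=5,interpolation=cv2.INTER_CUBIC))
E
```

```text
[[0.4006 0.1743 0.1675]
 [0.4044 0.2792 0.1675]] [0.4025 0.2268 0.1675] 0.10495184419898658 87.91568776582645
```

View pics/s2c.png

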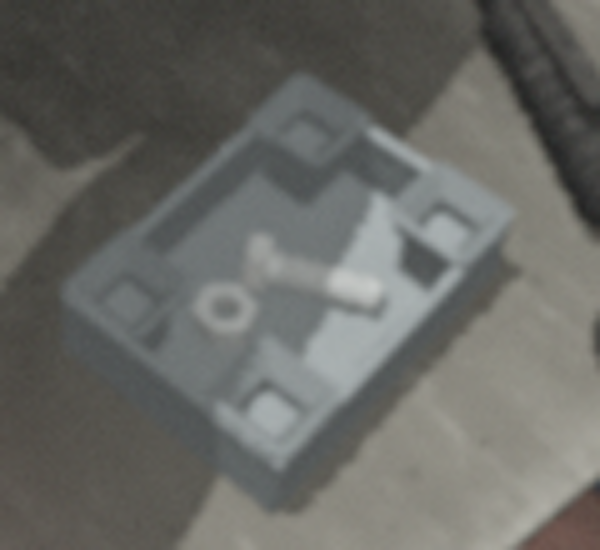

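View pics/t2c.png

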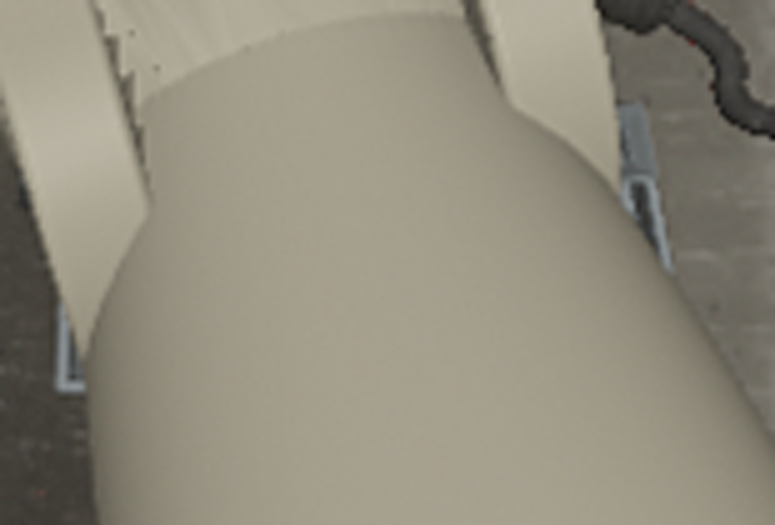

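```bash
python3 - <<'E'
from h import *
s=eyes.read_camera("scene");S=(s["mtx"],s["camera_from_world"])
f=lambda L:(np.array(L)+.5)/5-.5+[245,220]
rep("rim scene",cast(f([(300,72),(515,213),(278,470),(63,292)]),.044,*S))
E
```

```text
rim scene
[[ 0.5335  0.1072  0.044 ]
 [ 0.5511 -0.005   0.044 ]
 [ 0.3918 -0.0319  0.044 ]
 [ 0.3763  0.0787  0.044 ]]
 mean [0.4632 0.0372 0.044 ] dists [0.1136 0.1616 0.1117 0.1597]
  ang -81.05  ang -170.41  ang 97.99  ang 10.29
```

Base centre is about (0.465, 0.039), yaw 9.2° (views agree within 3 mm). Carrying the tray over it.

Call:
move_arm(commands=[[[0,-0.3,0],[0,0,0.1],-1],[[-0.05,-0.6,0],[0,0,0.2],-1],[[-0.05,-0.7,0],[0,0,0.2],-1],[[-0.05,-0.7,0],[0,0,0.2],-1],[[-0.05,-0.7,0],[0,0,0.2],-1]])

```text
clock: 4.4
tcp_pos: [0.4692, 0.1032, 0.1975]
orientation: [-0.001, -0.045, 0.999, 0.0]
wrist_force: [0.9, -0.7, -7.2]
finger_gap: 0.013
```

Call:
move_arm(commands=[[[-0.05,-0.7,0],[0,0,0.2],-1],[[-0.05,-0.6,0],[0,0,0.2],-1],[[0,-0.32,0],[0,0,0.11],-1],[[0,0,0],[0,0,0],-1],[[0,0,0],[0,0,0],-1]])

```text
clock: 4.9
tcp_pos: [0.4655, 0.0393, 0.1978]
orientation: [-0.0, -0.079, 0.997, 0.0]
wrist_force: [-0.6, 0.3, -6.0]
finger_gap: 0.0127
```

```bash
python3 - <<'E'
from h import *
s=env.get_state();d=eyes.read_camera("wrist");cv2.imwrite("pics/wrist3.png",d["frame"][:,:,::-1])
np.savez("w3",K=d["mtx"],T=wristT(d,s))
g=eyes.read_camera("scene")["frame"][:,:,::-1];cv2.imwrite("pics/scene3.png",cv2.resize(g[170:340,220:380],None,fx=3.5,fy=3.5,interpolation=cv2.INTER_CUBIC))
print(s["tcp_pos"],s["orientation"],np.degrees(2*np.arctan2(s["orientation"][2],s["orientation"][1]))-180,s["wrist_force"],s["ft_torque"],s["finger_gap"])
E
```

```text
[0.4655 0.0393 0.1978] [-0.0005 -0.0791  0.9969  0.0004] 9.072141316321392 [-0.6241  0.3336 -5.9982] [ 0.0023 -0.0089 -0.0048] 0.012743583817622476
```

View pics/wrist3.png

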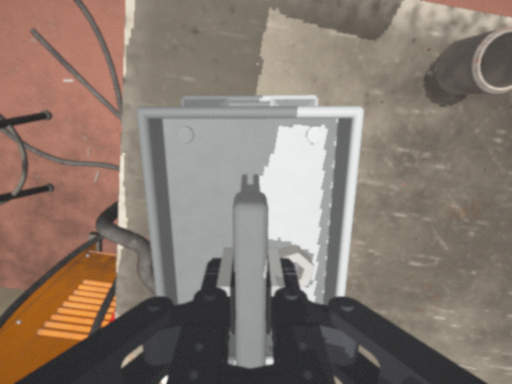

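View pics/scene3.png

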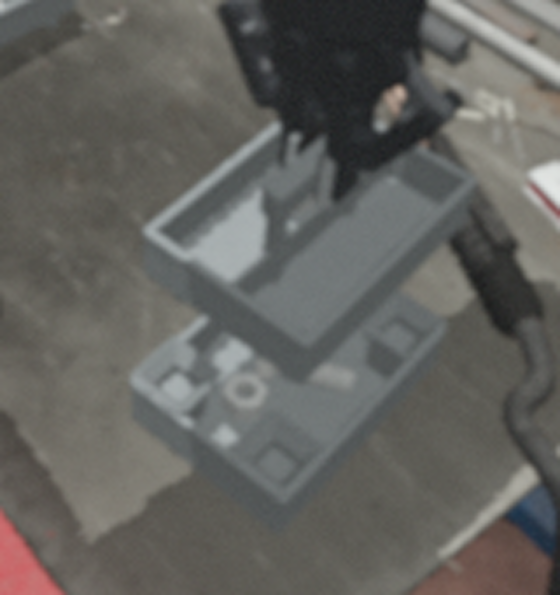

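Wrist view: the base's near edge (182-317, ~97) sits centred beneath the tray's near rim (139-364, ~109). I'll check it with rays.

```bash
python3 - <<'E'
from h import *
a=cv2.imread("pics/wrist3.png");cv2.imwrite("pics/w3c.png",cv2.resize(a[85:125,130:375],None,fx=3.2,fy=3.2,interpolation=cv2.INTER_CUBIC))
w=np.load("w3.npz");W=(w["K"],w["T"])
for px,z,h in(([(182,97),(317,96)],.044,.079),([(139,109),(364,108)],.168,.075)):
    P=cast(px,z,*W);v=P[1]-P[0];L=np.linalg.norm(v);v/=L;m=P.mean(0)
    print(P,L,np.degrees(np.arctan2(v[1],v[0]))-90,m+h*np.array([v[1],-v[0],0]))
E
```

```text
[[ 0.3953 -0.0291  0.044 ]
 [ 0.3768  0.081   0.044 ]] 0.1116418532484638 9.53170838774443 [0.464  0.0391 0.044 ]
[[ 0.4004 -0.0233  0.168 ]
 [ 0.3834  0.0795  0.168 ]] 0.10420158157887016 9.372582150320966 [0.4659 0.0403 0.168 ]
```

View pics/w3c.png

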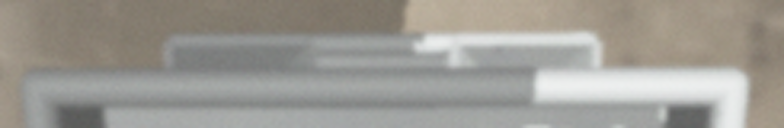

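Aligned within about 2 mm. Descending, slowly near the sockets.

Call:
move_arm(commands=[[[-0.03,-0.02,-0.3],[0,0,0.02],-1],[[0,0,-0.5],[0,0,0],-1],[[0,0,-0.4],[0,0,0],-1],[[0,0,-0.25],[0,0,0],-1],[[0,0,0],[0,0,0],-1]])

```text
clock: 5.5
tcp_pos: [0.4631, 0.0391, 0.1384]
orientation: [-0.002, -0.081, 0.997, 0.0]
wrist_force: [0.9, 0.4, -5.7]
finger_gap: 0.0128
```

Call:
move_arm(commands=[[[0,0,-0.1],[0,0,0],-1],[[0,0,-0.1],[0,0,0],-1],[[0,0,-0.1],[0,0,0],-1]])

```text
clock: 5.8
tcp_pos: [0.4652, 0.0386, 0.1286]
orientation: [0.001, -0.081, 0.997, -0.0]
wrist_force: [-0.1, -0.3, -6.3]
finger_gap: 0.0127
```

Call:
move_arm(commands=[[[0,0,-0.1],[0,0,0],-1],[[0,0,-0.08],[0,0,0],-1],[[0,0,0],[0,0,0],-1]])

```text
clock: 6.1
tcp_pos: [0.4643, 0.0386, 0.1207]
orientation: [-0.0, -0.081, 0.997, 0.0]
wrist_force: [-0.8, 0.9, -6.6]
finger_gap: 0.0126
```

Call:
move_arm(commands=[[[0,0,-0.06],[0,0,0],-1],[[0,0,-0.06],[0,0,0],-1],[[0,0,0],[0,0,0],-1]])

```text
clock: 6.4
tcp_pos: [0.4644, 0.0386, 0.116]
orientation: [-0.0, -0.081, 0.997, 0.0]
wrist_force: [-0.8, -0.4, -5.9]
finger_gap: 0.0127
```

Call:
move_arm(commands=[[[0,0,-0.03],[0,0,0],-1],[[0,0,-0.02],[0,0,0],-1],[[0,0,0],[0,0,0],-1]])

```text
clock: 6.7
tcp_pos: [0.4646, 0.0386, 0.1143]
orientation: [-0.0, -0.081, 0.997, 0.0]
wrist_force: [-0.6, 0.2, -6.0]
finger_gap: 0.0123
```

Call:
move_arm(commands=[[[0,0,-0.02],[0,0,0],-1],[[0,0,-0.02],[0,0,0],-1],[[0,0,0],[0,0,0],-1]])

```text
clock: 7.0
tcp_pos: [0.4648, 0.0385, 0.1133]
orientation: [0.0, -0.081, 0.997, -0.0]
wrist_force: [-2.4, -0.7, 1.1]
finger_gap: 0.0128
```

```bash
python3 - <<'E'
from h import *
s=env.get_state();
g=eyes.read_camera("scene")["frame"][:,:,::-1];cv2.imwrite("pics/scene4.png",cv2.resize(g[190:330,230:370],None,fx=4,fy=4,interpolation=cv2.INTER_CUBIC))
print(s["tcp_pos"],s["wrist_force"],s["ft_torque"],s["finger_gap"])
E
```

```text
[0.4648 0.0385 0.1133] [-2.4254 -0.7442  1.0978] [-0.1047  0.4174  0.0412] 0.012753887242166986
```

View pics/scene4.png

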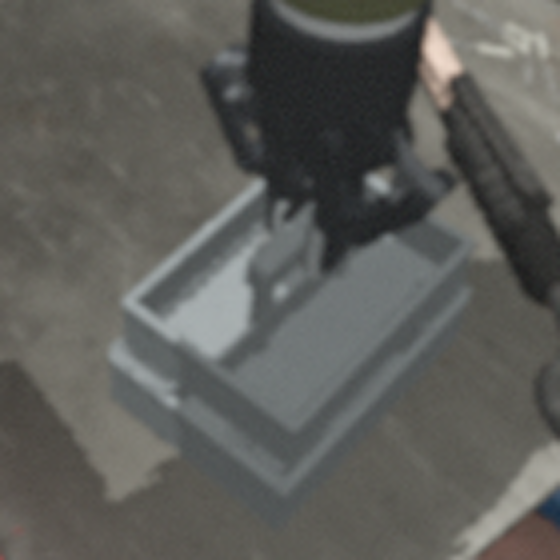

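Seated at z 0.1133 (expected 0.113) and the weight is now carried by the base. Releasing.

Call:
move_arm(commands=[[[0,0,0],[0,0,0],-0.4],[[0,0,0],[0,0,0],0],[[0,0,0],[0,0,0],0.5],[[0,0,0],[0,0,0],1],[[0,0,0],[0,0,0],1]])

```text
clock: 7.55
tcp_pos: [0.4648, 0.0386, 0.1128]
orientation: [0.0, -0.081, 0.997, 0.0]
wrist_force: [0.1, 0.0, 0.0]
finger_gap: 0.082
```

Call:
move_arm(commands=[[[0,0,0],[0,0,0],1],[[0,0,0],[0,0,0],1],[[0,0,0.2],[0,0,0],1],[[0,0,0.5],[0,0,0],1],[[0,0,0.9],[0,0,0],1]])

```text
clock: 8.05
tcp_pos: [0.4629, 0.0387, 0.1759]
orientation: [-0.002, -0.081, 0.997, 0.0]
wrist_force: [0.7, -1.1, -0.1]
finger_gap: 0.0855
```

Call:
move_arm(commands=[[[0,0,0.9],[0,0,0],1],[[0,0,0.8],[0,0,0],1],[[0,0,0.4],[0,0,0],1],[[0,0,0],[0,0,0],1],[[0,0,0],[0,0,0],1]])

```text
clock: 8.55
tcp_pos: [0.4646, 0.0386, 0.2607]
orientation: [0.0, -0.081, 0.997, 0.0]
wrist_force: [0.2, 0.4, -0.2]
finger_gap: 0.085
```

```bash
python3 - <<'E'
from h import *
s=env.get_state();d=eyes.read_camera("wrist");cv2.imwrite("pics/wrist5.png",d["frame"][:,:,::-1])
np.savez("w5",K=d["mtx"],T=wristT(d,s))
g=eyes.read_camera("scene")["frame"][:,:,::-1];cv2.imwrite("pics/scene5.png",g);cv2.imwrite("pics/scene5c.png",cv2.resize(g[190:330,230:370],None,fx=4,fy=4,interpolation=cv2.INTER_CUBIC))
print(s["tcp_pos"],s["wrist_force"],s["finger_gap"],s["clock"])
E
```

```text
[0.4646 0.0386 0.2607] [ 0.2372  0.3582 -0.2462] 0.0850441136512763 8.55
```

View pics/wrist5.png

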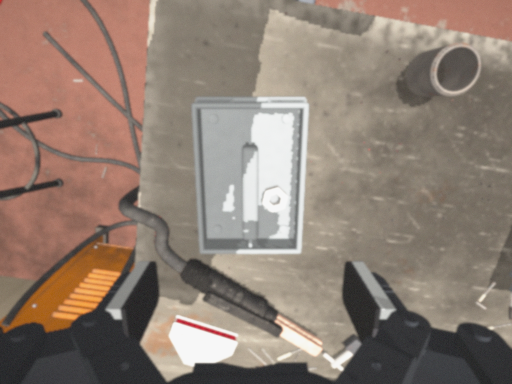

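View pics/scene5c.png

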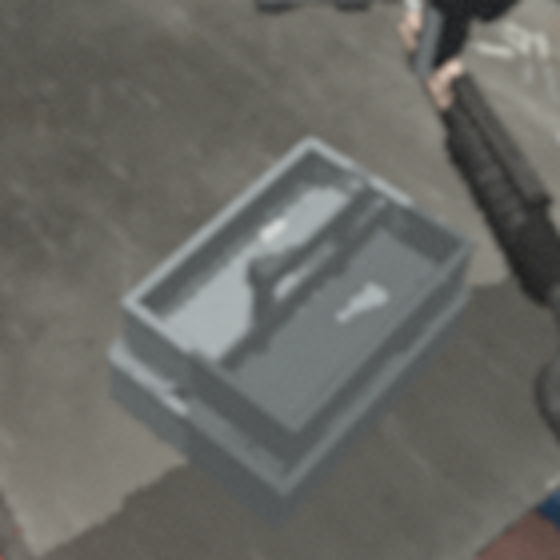

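The tray sits in the base after release, rim at wrist (192,104)-(309,104)-(301,253)-(200,253), nut still inside. I'll triangulate its rim corners across the two views to check height and level.

```bash
python3 - <<'E'
from h import *
a=cv2.imread("pics/wrist5.png");cv2.imwrite("pics/w5c.png",cv2.resize(a[90:265,180:320],None,fx=3.4,fy=3.4,interpolation=cv2.INTER_CUBIC))
s=eyes.read_camera("scene");w=np.load("w5.npz")
ws=np.array([(192,104),(309,103),(301,253),(200,254)],float)   # near-right,near-left,far-left,far-right
sc=(np.array([(294,436),(122,300),(312,137),(474,243)])+.5)/4-.5+[230,190]
X=cv2.triangulatePoints(w["K"]@w["T"][:3],s["mtx"]@s["camera_from_world"][:3],ws.T,sc.T);X=(X[:3]/X[3]).T
rep("tri (rim expect z .083)",X);rep("wrist .083",cast(ws,.083,w["K"],w["T"]))
rep("scene .083",cast(sc,.083,s["mtx"],s["camera_from_world"]))
E
```

```text
tri (rim expect z .083)
[[ 0.4003 -0.0262  0.079 ]
 [ 0.3824  0.0781  0.084 ]
 [ 0.5323  0.1029  0.0813]
 [ 0.5487 -0.0009  0.0812]]
 mean [0.4659 0.0385 0.0814] dists [0.1059 0.152  0.1051 0.1505]
  ang 99.77  ang 9.39  ang -81.03  ang -170.35
wrist .083
[[ 0.4001 -0.0255  0.083 ]
 [ 0.3821  0.0787  0.083 ]
 [ 0.5302  0.1032  0.083 ]
 [ 0.5486 -0.001   0.083 ]]
 mean [0.4652 0.0389 0.083 ] dists [0.1057 0.1501 0.1059 0.1505]
  ang 99.82  ang 9.4  ang -80.0  ang -170.66
scene .083
[[ 0.3984 -0.0278  0.083 ]
 [ 0.3831  0.0784  0.083 ]
 [ 0.5322  0.1015  0.083 ]
 [ 0.5466 -0.0017  0.083 ]]
 mean [0.4651 0.0376 0.083 ] dists [0.1073 0.1509 0.1042 0.1505]
  ang 98.21  ang 8.8  ang -82.03  ang -170.02
```

View pics/w5c.png

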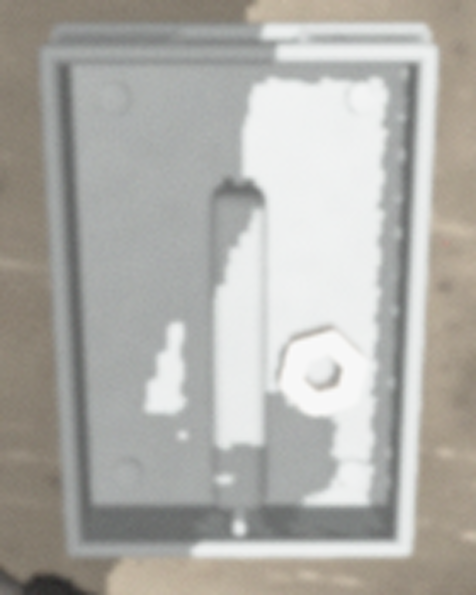

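View pics/scene5.png

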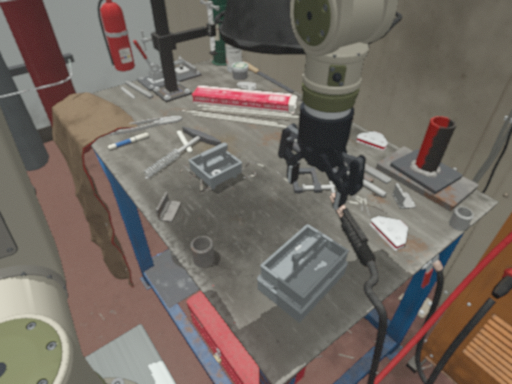

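The rim corners come out at z 79-84 mm (expected 83, within pixel error). The plan position and yaw match the base, the short tray hasn't moved, and the gripper is clear.

```bash
python3 -c "
from workcell import job
print(job.hand_in())"
```

```text
the job is handed in; nothing more can be done
None
```

I picked up the long tray by its handle, carried it to the lower tray, lowered it until the pins seated, let go and moved the gripper clear. The job is handed in at about 8.6 s on the robot clock.

**Seating:** When the base took the weight, the tool was at z = 0.1133 m, against 0.113 m expected for fully home. Wrist forces in the readings I took stayed below about 8 N.

**Position after release:** The stacked tray is centred at about (0.465, 0.039) with a yaw of about 9.4°. That agrees with the base at about (0.464, 0.039) and 9.2–9.5°.

**Level:** The four triangulated rim corners came out at z = 79, 84, 81 and 81 mm, against 83 mm expected. That 5 mm spread is about what pixel picks and the 2 mm calibration allow. So the images fit a level tray, but they cannot rule out a tilt of a few millimetres. The tool height at contact is the stronger evidence that it is fully home.

**Other checks:** The short tray stands where it was. The nut is still in the long tray, and nothing fell.

**Disagreement between views:** The cameras placed the base up to about 5 mm apart from each other. I used a mean of the views and checked it with a wrist image just before lowering.

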